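# Load the vegetable chopper and engage its drive key

### The job

Pick the radish off the chopping board and lower it gently into the steel hopper of the vegetable chopper, letting go of it at the bottom. Then take the blue drive key from its white stand, turn it so that its cross-shaped splines mesh with the slot of the chopper's coupling, slide it fully home until its flange is flush on the coupling, and keep holding it pressed down against the spring: finish like that, with the key still in the gripper and pressed. Leave the other things on the worktop where they are.

Things in the scene. Friction and masses are not known exactly. Their poses are not given: they have to be found in the camera images.
- radish: red radish with a stub of green stalks (6 mm) on top, loose, 30 g, 36 mm across and 37 mm high without them, standing on its flattened underside on the wooden chopping board (board top 46 mm above the worktop). Origin at the centre of its underside, z up; widest 18 mm above it.
- radish_middle (a point): middle of the radish, on its axis 18 mm above its origin
- hopper_floor (a point): centre of the flat inner floor of the chopper's open round steel hopper, 20 mm above the worktop. Inside, the hopper is 112 mm across at the floor and 128 mm at the rim, 48 mm above the floor; wall 4 mm. Axes are the chopper's: the coupling stands 143 mm, and 60 mm higher, from here along +y.
- chopper: vegetable chopper, fixed to the worktop: white base plate 150 x 295 mm (x, y), steel hopper at its -y end, white housing with the coupling at its +y end. Origin under the plate's centre.
- socket (a point): centre of the top face of the chopper's coupling (light metal, 41 mm square, 80 mm above the worktop), where the key's flange seats. It has a cross-shaped slot, arms along this point's x and y, each 9.5 mm wide and 33 mm from end to end; 18 mm down lies the sprung black clutch plate. Round it a grey ring 68 mm across, 3 mm lower. The point turns with the coupling.
- coupling (a joint): turn of the coupling about the vertical, rad, anticlockwise from above, relative to the chopper; stiff (0.15 N m of friction), starts anywhere within 0.75 either way. socket already includes it.
- clutch (a joint): how far the clutch plate is pressed down, m: 0 free; 0.006 with the key fully home. The spring needs 4 N to start and 10 N at 0.006, and pushes the key back up.
- drive_key: blue drive key, loose, 120 g. Origin: centre of the underside of its flange (disc 46 mm across, 6 mm thick), z up. On the flange a bar grip 44 mm long along x, 16 mm thick along y, from 6 to 41 mm above the origin. Starts upright, flange resting on its stand, any yaw. Home: origin on socket, key x along either arm of the slot (four ways fit).
- key_tip (a point): lower end of the key's steel stem, 24 mm below its origin, same axes. The stem under the flange is cross-shaped: ribs along x and y, 30 mm from end to end, 7 mm thick, lower edges rounded.
- key_stand: white ring fixed to the worktop in which the key is parked, 56 mm outside, 38 mm inside, 30 mm high; origin at the centre of its underside.
- spoon_rest: patterned blue spoon rest, 105x272x26 mm, origin under its centre; leave it alone
- tea_box: tea box, green and white carton 60x76x102 mm, origin under its centre; leave it alone
- pepper_mill: tall steel pepper mill, 47 mm across, 166 mm high, origin under its centre; leave it alone
- spice_jar: spice jar with yellow lid, 45 mm across, 98 mm high, origin under its centre; leave it alone
- dish_soap: dish soap bottle, white, 48x63x209 mm, origin under its centre; leave it alone
- brush_cup: white cup with green foot, 61 mm across, 44 mm high, origin under its centre; leave it alone

How it is judged:
On the way, in this order (a step that is already met when the one before it is completed fails the run):
1. the radish lies on the bottom of the hopper, let go of, while the key is not yet in the coupling (horizontal distance between radish_middle and hopper_floor below 0.06 m and z of radish_middle in the frame of hopper_floor between 0.01 and 0.03 m and contact force between the fingers and radish below 0.1 N and linear speed of radish below 0.05 m/s and distance between drive_key and socket above 0.03 m), for 0.2 s.
2. the key's splines are meshed in the coupling (horizontal distance between drive_key and socket below 0.003 m and z of drive_key in the frame of socket below 0.009 m and angle between drive_key's own z axis and vertical below 0.08 rad), for 0.1 s.
At the end, for the whole second after the job is handed in: The radish lies at the bottom of the hopper, any way up; the key is in the coupling within 3 mm of its axis, tilted under 0.08 rad, flange within 2 mm of the coupling top; the clutch is pressed by over 4 mm; the fingers still hold the key (over 1 N) (horizontal distance between radish_middle and hopper_floor below 0.06 m and z of radish_middle in the frame of hopper_floor between 0.01 and 0.03 m and horizontal distance between drive_key and socket below 0.003 m and z of drive_key in the frame of socket below 0.002 m and angle between drive_key's own z axis and vertical below 0.08 rad and value of joint clutch above 0.004 m and contact force between the fingers and drive_key above 1 N); the arm keeps its last pose, push and grip.
It fails at once if the radish is dropped into the hopper (it moves faster than 0.6 m/s below the rim) (horizontal distance between radish_middle and hopper_floor below 0.064 m and z of radish_middle in the frame of hopper_floor below 0.055 m and linear speed of radish above 0.6 m/s).
It fails at once if a bystander is moved by more than 30 mm (distance of any of spoon_rest, tea_box, pepper_mill, spice_jar, dish_soap, brush_cup from where it was at the start of the episode above 0.03 m).
It also fails if it takes over 58 s, if anything falls off the work surface, if the arm or the gripper's body presses on something with over 40 N, if the wrist force passes 120 N, or if a joint passes its speed limit or range.

### The arm

A 6-joint arm with a two-finger parallel gripper is mounted at the origin on a cart in front of the work surface, level with it; the furniture and walls round the work are solid. World frame = base frame: x ahead of the robot, y to its left, z up, the work surface at z = 0. Lengths are in m, angles in rad, forces in N, time in s.
With the tool pointing down it reaches from about 0.425 to 0.925 m from the base axis. Payload 12.5 kg.
Tool frame: the origin (TCP) lies between the finger pads; the fingertips stand 11 mm ahead of it and the grasp point (between the pads) lies 8 mm behind it; z points along the fingers, y is the line along which they close (so a half turn about z gives the same grasp; the last joint's range is limited). The gripper opens to 85 mm and grips with 20 to 120 N. Pads are 22 mm wide; open, the fingers measure 114 mm over their backs; the gripper's body (76 mm by 85 mm) begins 54 mm behind the grasp point. The pads swing forward as they close: fully open they stand 13 mm farther back than shut.
Start: joints at [-1.45, 0.491, 1.559, -0, 1.092, -0.106], TCP at [0.141, -0.609, 0.242] pointing down, gripper open.
Joint ranges: [-3.1, 3.1], [-0.84, 2.19], [0.05, 2.79], [-1.13, 4.28], [0.06, 2.93], [-2.69, 2.69]. Speed limits (rad/s): [2.22, 2.22, 2.79, 3.14, 3.14, 3.14].

### API

Orientations are given as a unit quaternion [x, y, z, w].
In Python, from plant import robot gives the robot as it stands.
- The arm moves only by the tool arm_command, never from a script. Its argument "targets" is a list of rows, each an object of numbers: "x", "y", "z": the shift along the tool's x, y, z in cm; "yaw": the turn about the tool's z in degrees. In form: [{"x": .., "y": .., "z": .., "yaw": ..}, ...]. A call has 1 to 8 rows; each row is the pose to reach, as a shift and turn from the pose commanded when the call began, along the tool's axes at that moment; what a row does not reach only later rows make up. A row lasts 1/10 s, in which the tool goes at most 50 mm and 8.59 degrees, less where a joint would pass 70% of its speed; a pose out of reach is approached as far as the arm can. A call with a gripper value outside its range is refused whole. "hand" is the closure, from -1 (fully open) to 1 (shut), set as the call begins (left out, the last holds). The fingers move at their own pace and stop on an object; "grip_force" is the grip in N (left out, the last holds). Time passes only in rows, so rows that repeat a pose let the fingers close. It gives the time, the measured TCP pose, the force, the opening and the grip force at its end, in the units of the state.
- robot.read_state(): the state, without advancing time (a new reading comes with each control period).
- robot.grab_frame(name): name is "side" or "top"; returns the picture (384x512x3 uint8, red, green, blue); there is no depth.
- robot.camera_params(name): a dict with "fx", "fy", "cx", "cy" (pixels), "R" (3x3) and "t" (3): a world point X has camera coordinates R X + t. Camera axes: x right, y down, z forward; pixel columns grow to the right and rows downward; lengths in m; the calibration is good to about 2 mm. A picture is of the moment at which its call begins. camera_params takes no time and is no camera call.
- robot.close_job(): hands the job in; it is judged then, once.
Trained networks look in the newest picture that a camera, given by its name, has taken for a name from the list of things; names that differ only in an ending like _2 or _b are one class to them, and where a whole thing is asked for, a point or a joint stands for the part that bears it (a point fixed in the world has none). Each returns a list of dicts, best first, with "score" (0 to 1); they miss things now and then, are a little off and sometimes report something else, mostly with a low value. They report only what shows in the picture. A call takes as long as a camera call.
- robot.outline_of(camera, query): "mask" (384x512 bool, what is visible of it) and "position" ([column, row] in pixels, amid what is visible of it).
The state is a dict: "time": time; "qpos": joint angles; "qd": joint speeds; "effort": joint torques, N m; "eef_pos": TCP position; "eef_rot": TCP orientation; "contact_force": force on the tool from outside, world axes, zero at the start; "torque": the same for the moment, N m; "finger_gap": finger opening in m; "grip_force": force on a finger pad.
Only numpy, scipy, OpenCV 4.12 (cv2) and the standard library are available. Lean on these libraries where they do the work, as an engineer would, in place of code of your own. Each camera call takes 0.05 s, during which the arm holds its last target. There are 200 camera calls.

## Working session

There is one attempt and no reset: what is moved stays moved. The work goes in short steps, Python scripts to look and compute and a tool call to move; the robot and the scene stay as the last step left them, time stands still between calls to the robot, and variables do not carry over. Pictures are saved under pics/ and viewed, at most 10 in all, crops included, and the job is handed in when it is done.

Besides the shell and the picture viewer there is one more tool, called as name(argument=value, ...), one argument or row to a line, values as JSON. arm_command: Moves the arm, as the interface text tells. Its arguments: {"type":"object","properties":{"targets":{"type":"array"},"hand":{"type":"number"},"grip_force":{"type":"number"}},"required":["targets"]}

```bash
ls; mkdir -p pics
cat > h.py <<'E'
from plant import robot
import numpy as np, cv2
def save(img,n,s=1,crop=None):
    if crop: c0,r0,c1,r1=crop; img=img[r0:r1,c0:c1]
    cv2.imwrite('pics/'+n,cv2.resize(img[:,:,::-1],None,fx=s,fy=s,interpolation=cv2.INTER_CUBIC))
def ray(cam,px):
    p=robot.camera_params(cam);R=np.array(p['R']);t=np.array(p['t'])
    d=R.T@np.array([(px[0]-p['cx'])/p['fx'],(px[1]-p['cy'])/p['fy'],1]);return -R.T@t,d
def atz(cam,px,z):
    o,d=ray(cam,px);return o+d*(z-o[2])/d[2]
def proj(cam,X):
    p=robot.camera_params(cam);c=np.array(p['R'])@X+p['t'];return np.array([p['fx']*c[0]/c[2]+p['cx'],p['fy']*c[1]/c[2]+p['cy']])
def tri(px1,px2):
    (o1,d1),(o2,d2)=ray('top',px1),ray('side',px2)
    A=np.stack([d1,-d2],1);s=np.linalg.lstsq(A,o2-o1,rcond=None)[0]
    a,b=o1+s[0]*d1,o2+s[1]*d2;return (a+b)/2,np.linalg.norm(a-b)
E
python3 - <<'E'
from h import *
t=robot.grab_frame('top');s=robot.grab_frame('side')
both=np.vstack([t,s]); save(t,'t0.png',1.5);save(s,'s0.png',1.5)
for c in('top','side'):
    p=robot.camera_params(c);print(c,p['fx'],-np.array(p['R']).T@p['t'],np.round(np.array(p['R'])[2],2))
    for n in('radish','chopper','socket','drive_key','key_stand','tea_box','pepper_mill','spice_jar','dish_soap','brush_cup','spoon_rest'):
        for o in robot.outline_of(c,n)[:2]:
            m=o['mask'];ys,xs=np.nonzero(m);print(c,n,round(o['score'],2),np.round(o['position']),m.sum(),xs.min(),xs.max(),ys.min(),ys.max())
print(robot.read_state())
E
```

```text
pics
top 494.6690356592271 [-0.61916068 -0.07701853  1.55321523] [ 0.63  0.02 -0.78]
top radish 0.37 [206. 184.] 57 205 212 181 189
top chopper 0.64 [314. 230.] 110 241 321 217 236
top tea_box 0.7 [208. 184.] 42 205 211 182 188
top tea_box 0.68 [277. 165.] 182 275 291 154 174
top brush_cup 0.54 [144. 236.] 244 139 154 228 246
top spoon_rest 0.92 [158. 270.] 1426 128 200 247 288
side 379.7361616161512 [-0.23863593  0.77209471  0.6900689 ] [ 0.61 -0.63 -0.48]
side radish 0.4 [188. 206.] 105 182 192 195 207
side chopper 0.92 [280. 200.] 2352 241 309 168 226
side chopper 0.65 [310. 145.] 514 305 318 117 164
side socket 0.7 [201. 160.] 406 196 210 142 177
side socket 0.57 [270. 191.] 86 265 278 187 194
side drive_key 0.69 [220. 248.] 267 214 229 237 258
side key_stand 0.53 [220. 261.] 224 212 231 251 267
side tea_box 0.67 [234. 162.] 476 226 242 150 180
side pepper_mill 0.68 [200. 161.] 450 196 209 142 177
side spice_jar 0.67 [264. 158.] 274 261 272 144 169
side spice_jar 0.21 [280. 194.] 2322 241 309 168 226
side dish_soap 0.65 [310. 142.] 538 305 319 117 165
side brush_cup 0.62 [174. 278.] 553 162 187 266 294
side spoon_rest 0.78 [228. 296.] 2519 199 256 251 331
side spoon_rest 0.68 [200. 160.] 430 195 209 142 177
{'time': 1.2, 'qpos': array([-1.44962311e+00,  4.90897946e-01,  1.55890284e+00, -3.17277362e-05,
        1.09168765e+00, -1.05584176e-01]), 'qd': array([-0.00148693, -0.00047365,  0.00157632, -0.00038632,  0.00165016,
       -0.00135147]), 'effort': array([-8.58896510e-04, -6.18281794e+01, -2.61835885e+01, -1.22397710e-04,
        4.84108114e-04,  3.03739284e-05]), 'eef_pos': array([ 0.1405389 , -0.60901025,  0.24232724]), 'eef_rot': array([ 9.93578689e-01,  1.13143210e-01, -1.36714748e-05,  5.22187280e-05]), 'contact_force': array([-1.19864949,  0.06404985,  0.64685145]), 'torque': array([ 0.02536603,  0.00567627, -0.01118385]), 'grip_force': 0.0, 'finger_gap': 0.0856830867844727}
```

View pics/t0.png

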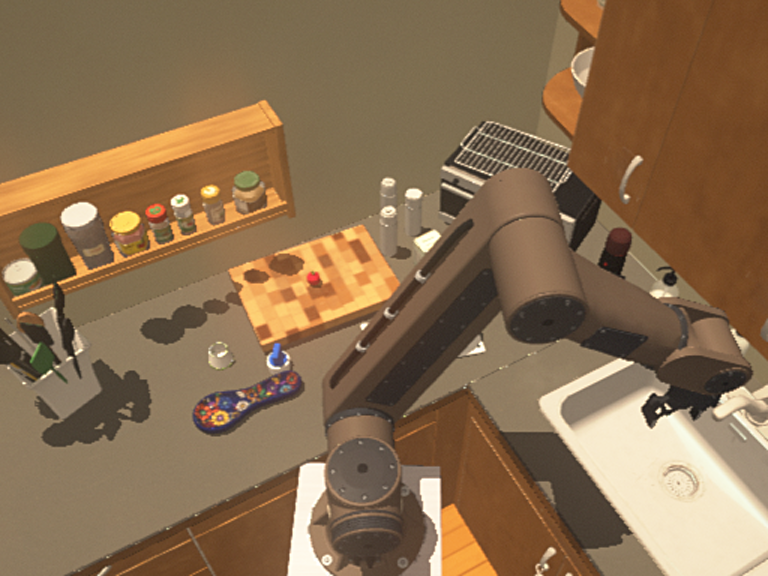

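View pics/s0.png

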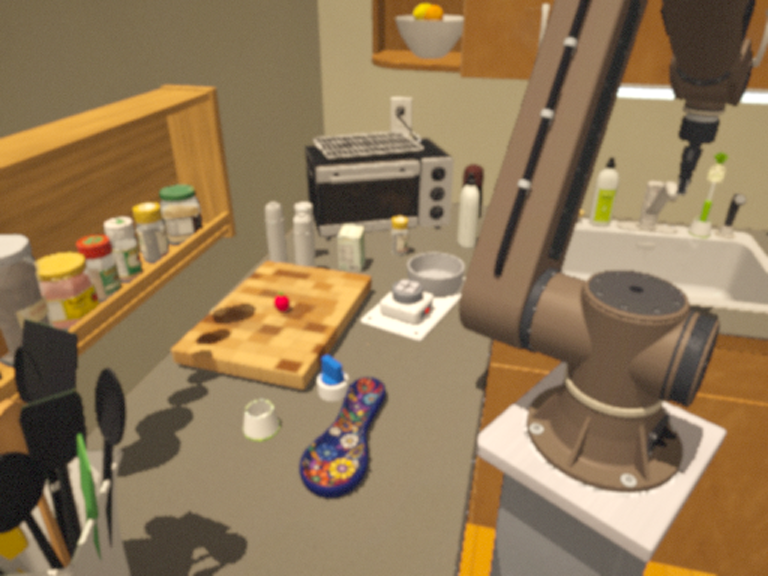

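The top picture shows the radish at (209,186), the key at (185,238) in native pixels; the arm hides the chopper. The side picture shows the radish (188,201), the key (220,247), the coupling (271,193) and the hopper (290,182).

Run:
```python
from h import *
t=robot.grab_frame('top');s=robot.grab_frame('side')
def cen(img,lo,hi,box):
    h=cv2.cvtColor(img,cv2.COLOR_RGB2HSV);m=cv2.inRange(h,lo,hi)
    if lo[0]==0: m|=cv2.inRange(h,(170,lo[1],lo[2]),(180,255,255))
    k=np.zeros_like(m);c0,r0,c1,r1=box;k[r0:r1,c0:c1]=m[r0:r1,c0:c1]
    y,x=np.nonzero(k);return np.array([x.mean(),y.mean()]),len(x),(x.min(),x.max(),y.min(),y.max())
rt=cen(t,(0,170,60),(4,255,255),(200,175,220,197));rs=cen(s,(0,170,60),(4,255,255),(178,190,200,212))
print('radish',rt,rs,tri(rt[0],rs[0]),atz('top',rt[0],.065),atz('side',rs[0],.065))
kt=cen(t,(100,130,50),(125,255,255),(176,225,195,246));ks=cen(s,(100,130,50),(125,255,255),(210,234,231,257))
print('key',kt,ks,tri(kt[0],ks[0]))
print('hopper',atz('side',(290,178),.068),'coupling',atz('side',(271,191),.08))
for o in ['brush_cup','tea_box','pepper_mill','spice_jar','dish_soap','spoon_rest']:
    print(o,atz('side',robot.outline_of('side',o)[0]['position'],{'brush_cup':.022,'spoon_rest':.01}.get(o,.06))[:2])
a=cv2.resize(t[225:250,170:200],None,fx=12,fy=12,interpolation=2)
b=cv2.resize(s[160:270,200:320],None,fx=5,fy=5,interpolation=2)
c=np.zeros((max(a.shape[0],b.shape[0]),a.shape[1]+b.shape[1]//1,3),np.uint8);c[:a.shape[0],:a.shape[1]]=a;c[:b.shape[0],a.shape[1]:]=b
c=c[:, :];c=cv2.resize(c,None,fx=.8,fy=.8);print(c.shape);save(c,'c1.png')
```

```text
radish (array([208.44186047, 184.95348837]), 43, (np.int64(205), np.int64(212), np.int64(182), np.int64(188))) (array([187.4375, 201.9   ]), 80, (np.int64(183), np.int64(192), np.int64(197), np.int64(207))) (array([0.64882654, 0.17505331, 0.06098906]), np.float64(0.0032549651239672426)) [0.6474196  0.17510613 0.065     ] [0.6405975  0.17929293 0.065     ]
key (array([183.42105263, 235.65789474]), 38, (np.int64(180), np.int64(190), np.int64(229), np.int64(242))) (array([220.28571429, 246.7044335 ]), 203, (np.int64(214), np.int64(227), np.int64(237), np.int64(255))) (array([0.41005986, 0.24523393, 0.04936885]), np.float64(0.004297469596369092))
hopper [ 0.50791749 -0.17133142  0.068     ] coupling [ 0.47916295 -0.03868793  0.08      ]
brush_cup [0.41858962 0.3879878 ]
tea_box [ 0.74768748 -0.11140299]
pepper_mill [ 0.8598911  -0.05606287]
spice_jar [ 0.7070361  -0.24115159]
dish_soap [ 0.6787273  -0.53343936]
spoon_rest [0.28626194 0.33184402]
(440, 768, 3)
```

View pics/c1.png

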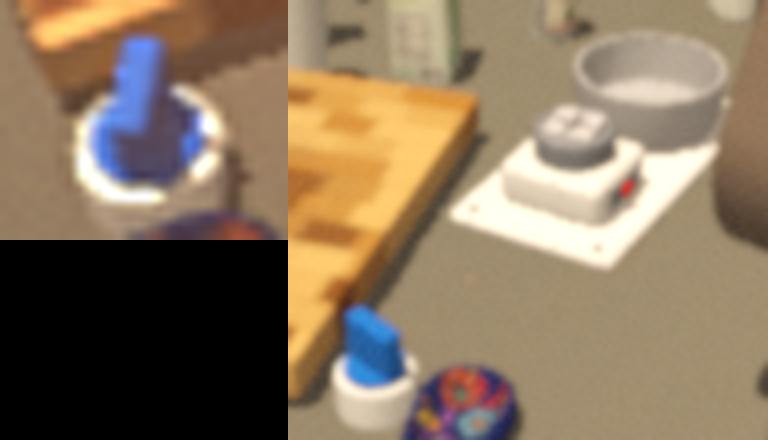

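Side crop shows the coupling around (271,191) with its slot seemingly at a small angle to the ring, and the key's bar in the stand. I'll get moving toward the radish, which also clears the view of the chopper.

arm_command(
  targets=[
    {"x": 37,"y": -23},
    {"x": 37,"y": -23},
    {"x": 37,"y": -23},
    {"x": 37,"y": -23},
    {"x": 37,"y": -23},
    {"x": 37,"y": -23},
    {"x": 37,"y": -23},
    {"x": 37,"y": -23},
  ],
  hand=-1,
)

```text
validation failed for argument at $.ta...
```

```bash
cat >> h.py <<'E'
def local(tgt,a_t=None):
    s=robot.read_state();q=s['eef_rot'];a=2*np.arctan2(q[1],q[0]);d=np.array(tgt)-s['eef_pos']
    print('t',s['time'],'pos',np.round(s['eef_pos'],4),'a',round(np.degrees(a),1),'F',np.round(s['contact_force'],1),'gap',round(s['finger_gap'],4),'grip',s['grip_force'])
    print('x %.2f y %.2f z %.2f cm'%(100*(d[0]*np.cos(a)+d[1]*np.sin(a)),100*(d[0]*np.sin(a)-d[1]*np.cos(a)),-100*d[2]),'yaw',None if a_t is None else (np.degrees(a)-a_t))
E
python3 -c "
from h import *
local([.645,.177,.16])"
```

```text
t 1.6 pos [ 0.1406 -0.609   0.2423] a 13.0 F [-0.3  0.5  0.8] gap 0.0855 grip 0.0
x 66.83 y -65.24 z 8.23 cm yaw None
```

Perhaps every key is needed per row.

arm_command(
  targets=[
    {"x": 4,"y": -2.5,"z": 0,"yaw": 0},
    {"x": 8,"y": -5,"z": 0,"yaw": 0},
    {"x": 12,"y": -7.5,"z": 0,"yaw": 0},
    {"x": 16,"y": -10,"z": 0,"yaw": 0},
    {"x": 20,"y": -12.5,"z": 0,"yaw": 0},
    {"x": 24,"y": -15,"z": 0,"yaw": 0},
    {"x": 28,"y": -17.5,"z": 0,"yaw": 0},
    {"x": 32,"y": -20,"z": 0,"yaw": 0},
  ],
  hand=-1,
)

```text
time: 2.4
eef_pos: [0.4085, -0.3407, 0.2425]
eef_rot: [0.994, 0.113, 0.0, 0.0]
contact_force: [-0.4, -0.1, -0.3]
finger_gap: 0.0855
grip_force: 0.0
```

```bash
python3 -c "
from h import *
local([.645,.177,.16])"
```

```text
t 2.4 pos [ 0.4085 -0.3407  0.2425] a 13.0 F [-0.4 -0.1 -0.3] gap 0.0855 grip 0.0
x 34.68 y -45.13 z 8.25 cm yaw None
```

arm_command(
  targets=[
    {"x": 3,"y": -3.9,"z": 0,"yaw": 0},
    {"x": 6,"y": -7.8,"z": 0,"yaw": 0},
    {"x": 9,"y": -11.7,"z": 0,"yaw": 0},
    {"x": 12,"y": -15.6,"z": 0,"yaw": 0},
    {"x": 15,"y": -19.5,"z": 0,"yaw": 0},
    {"x": 18,"y": -23.4,"z": 0,"yaw": 0},
    {"x": 21,"y": -27.3,"z": 0,"yaw": 0},
    {"x": 24,"y": -31.2,"z": 0,"yaw": 0},
  ],
)

```text
time: 3.2
eef_pos: [0.5717, 0.0179, 0.2425]
eef_rot: [0.994, 0.113, 0.0, 0.0]
contact_force: [1.1, 0.1, -0.6]
finger_gap: 0.0855
grip_force: 0.0
```

```bash
python3 -c "
from h import *
local([.645,.177,.16])
t=robot.grab_frame('top');s=robot.grab_frame('side')
save(t,'t1.png',1.5)
b=[cv2.resize(i,None,fx=5,fy=5,interpolation=2) for i in (t[180:255,210:290],s[160:235,235:315])]
save(np.hstack(b),'c2.png')
"
```

```text
t 3.2 pos [0.5717 0.0179 0.2425] a 13.0 F [ 1.1  0.1 -0.6] gap 0.0855 grip 0.0
x 10.72 y -13.86 z 8.25 cm yaw None
```

View pics/t1.png

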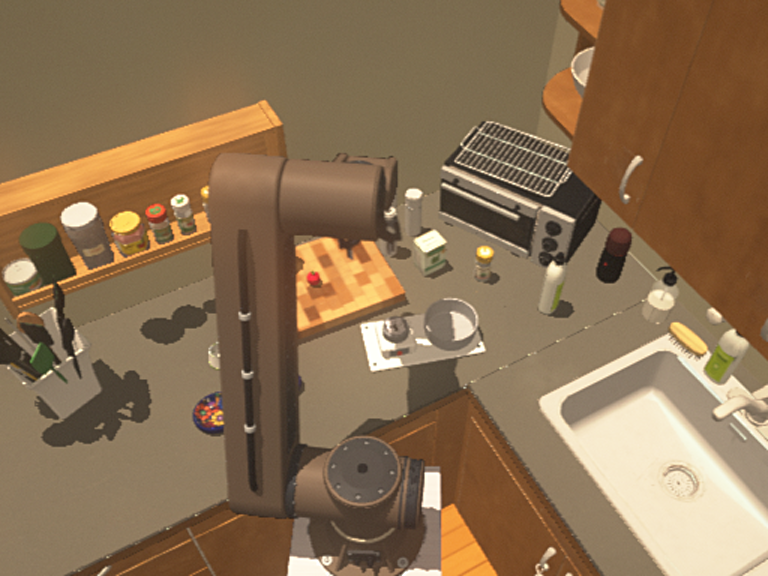

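The arm is now out of the way: the top view shows the chopper at native (283,223), coupling (264,219), hopper (301,216). Zooming to both crops for picks.

View pics/c2.png

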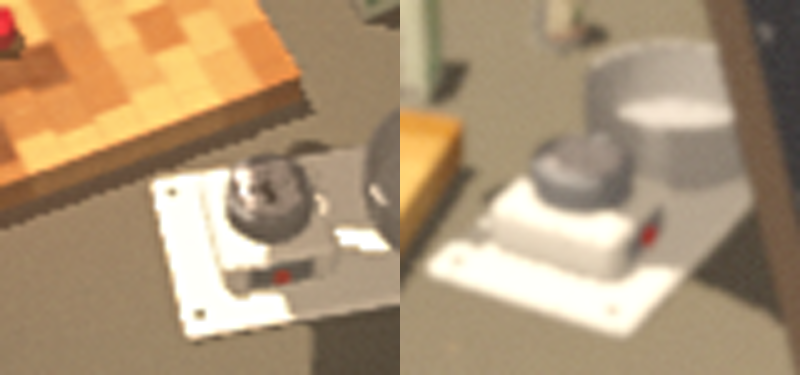

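arm_command(
  targets=[
    {"x": 3.6,"y": -4.6,"z": 3,"yaw": 0},
    {"x": 7.2,"y": -9.3,"z": 6,"yaw": 0},
    {"x": 10.7,"y": -13.9,"z": 9,"yaw": 0},
    {"x": 10.7,"y": -13.9,"z": 12,"yaw": 0},
    {"x": 10.7,"y": -13.9,"z": 14.5,"yaw": 0},
    {"x": 10.7,"y": -13.9,"z": 16.5,"yaw": 0},
    {"x": 10.7,"y": -13.9,"z": 18,"yaw": 0},
    {"x": 10.7,"y": -13.9,"z": 18,"yaw": 0},
  ],
)

```text
time: 4.1
eef_pos: [0.6434, 0.1745, 0.0606]
eef_rot: [0.994, 0.113, -0.001, 0.0]
contact_force: [0.0, 0.2, 0.0]
finger_gap: 0.0856
grip_force: 0.0
```

Run:
```python
from h import *
local([.645,.177,.061])
t=robot.grab_frame('top');s=robot.grab_frame('side')
np.savez('f2.npz',t=t,s=s)
b=[cv2.resize(i,None,fx=5,fy=5,interpolation=2) for i in (t[180:255,250:330],s[160:235,235:315])]
save(np.hstack(b),'c3.png')
```

```text
t 4.1 pos [0.6434 0.1745 0.0606] a 13.0 F [0.  0.2 0. ] gap 0.0856 grip 0.0
x 0.21 y -0.20 z -0.04 cm yaw None
```

View pics/c3.png

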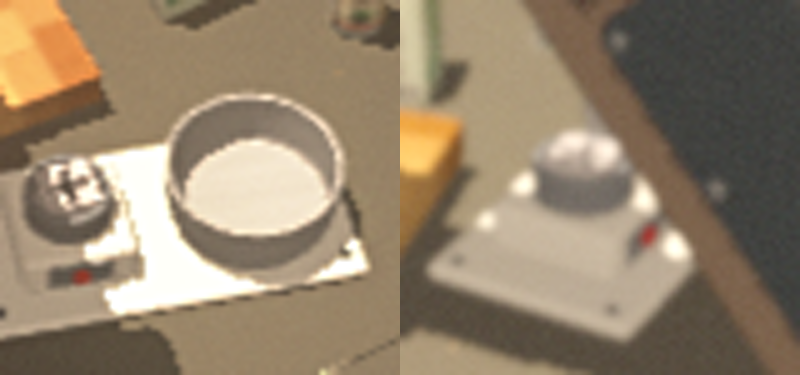

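The top crop shows the hopper floor centre at about (301.6,217.4) and the coupling's cross centre at about (264.4,217.6). Gripping the radish.

arm_command(
  targets=[
    {"x": 0,"y": 0,"z": 0,"yaw": 0},
    {"x": 0,"y": 0,"z": 0,"yaw": 0},
    {"x": 0,"y": 0,"z": 0,"yaw": 0},
    {"x": 0,"y": 0,"z": 0,"yaw": 0},
    {"x": 0,"y": 0,"z": 0,"yaw": 0},
    {"x": 0,"y": 0,"z": 0,"yaw": 0},
    {"x": 0,"y": 0,"z": 0,"yaw": 0},
    {"x": 0,"y": 0,"z": 0,"yaw": 0},
  ],
  hand=1,
  grip_force=25,
)

```text
time: 5.0
eef_pos: [0.6444, 0.1753, 0.063]
eef_rot: [0.994, 0.113, 0.001, 0.0]
contact_force: [-0.4, 0.1, 7.0]
finger_gap: 0.0343
grip_force: 24.6
```

Run:
```python
from h import *
from scipy.optimize import least_squares
# chopper: origin (x,y), yaw; hopper & socket in chopper frame: plate 295 long, hopper at (0,-yh), socket yh+143
C={'top':{}, 'side':{}}
f=atz('top',(301.6,217.4),.02);c=atz('top',(264.4,217.6),.08);c2=atz('side',(272,190.3),.08);h2=atz('side',(290.75,177.5),.068)
c3=atz('side',(271.2+.0,190.5),.08)
print('floor top',f,'rim side',h2,'\nsock top',c,'side',c2)
d=c-f;print(np.hypot(*d[:2]),np.degrees(np.arctan2(d[1],d[0])))
cs=[atz('top',p,.004) for p in((240,215.4),(247.4,247.6),(250+368/5,180+268/5))]+[atz('side',p,.004) for p in((241,213),(280.5,227))]
print(np.round(cs,4))
for i in range(0,2): print(np.degrees(np.arctan2(*(cs[[1,4][i]]-cs[[0,3][i]])[1::-1])))
```

```text
floor top [ 0.53132357 -0.1936284   0.02      ] rim side [ 0.50846932 -0.17617103  0.068     ] 
sock top [ 0.48139438 -0.05094343  0.08      ] side [ 0.4799454  -0.04444064  0.08      ]
0.15116853289949092 109.28627255262953
[[ 0.5462  0.0463  0.004 ]
 [ 0.3968  0.0101  0.004 ]
 [ 0.4687 -0.277   0.004 ]
 [ 0.5402  0.0407  0.004 ]
 [ 0.3924  0.0105  0.004 ]]
-166.351456193343
-168.4759029666118
```

arm_command(
  targets=[
    {"x": 0,"y": 0,"z": -2,"yaw": 0},
    {"x": 0,"y": 0,"z": -6,"yaw": 0},
    {"x": 0,"y": 0,"z": -10,"yaw": 0},
    {"x": -1.5,"y": 2.4,"z": -12,"yaw": 0},
    {"x": -4,"y": 6.4,"z": -12,"yaw": 0},
    {"x": -6.5,"y": 10.4,"z": -12,"yaw": 0},
    {"x": -9,"y": 14.4,"z": -12,"yaw": 0},
    {"x": -11,"y": 17.6,"z": -12,"yaw": 0},
  ],
)

```text
time: 5.8
eef_pos: [0.5754, -0.0229, 0.1823]
eef_rot: [0.994, 0.113, -0.0, 0.0]
contact_force: [0.9, -0.7, -0.4]
finger_gap: 0.0343
grip_force: 25.2
```

Run:
```python
from h import *
local([.519,-.187,.18])
```

```text
t 5.8 pos [ 0.5754 -0.0229  0.1823] a 13.0 F [ 0.9 -0.7 -0.4] gap 0.0343 grip 25.218528459663503
x -9.18 y 14.73 z 0.23 cm yaw None
```

arm_command(
  targets=[
    {"x": -2.5,"y": 4,"z": 0,"yaw": 0},
    {"x": -5,"y": 8,"z": 0,"yaw": 0},
    {"x": -7.5,"y": 12,"z": 0,"yaw": 0},
    {"x": -9.2,"y": 14.7,"z": 1,"yaw": 0},
    {"x": -9.2,"y": 14.7,"z": 3,"yaw": 0},
    {"x": -9.2,"y": 14.7,"z": 4,"yaw": 0},
  ],
)

```text
time: 6.4
eef_pos: [0.5191, -0.1855, 0.1411]
eef_rot: [0.994, 0.112, -0.001, -0.0]
contact_force: [0.6, 0.4, -0.0]
finger_gap: 0.0338
grip_force: 25.2
```

Run:
```python
from h import *
local([.519,-.187,.035])
t=robot.grab_frame('top');s=robot.grab_frame('side')
np.savez('f3.npz',t=t,s=s)
b=[cv2.resize(i,None,fx=4,fy=4,interpolation=2) for i in (t[170:270,240:340],s[140:240,230:330])]
save(np.hstack(b),'c4.png')
```

```text
t 6.4 pos [ 0.5191 -0.1855  0.1411] a 12.9 F [ 0.6  0.4 -0. ] gap 0.0338 grip 25.213996813399717
x -0.04 y 0.14 z 10.61 cm yaw None
```

View pics/c4.png

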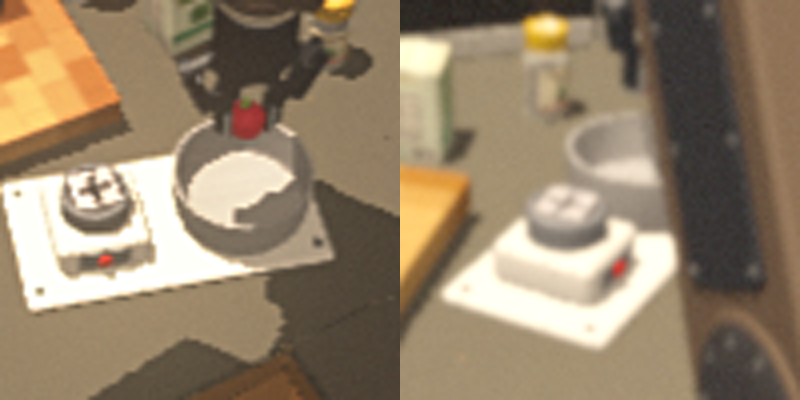

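The top crop shows the radish held above the hopper, and the chopper in full light: cross centre at about (264.2,216.8), plate corners (240.5,215.7), (248.3,247.5), (323.8,234.5).

```bash
cat > fit.py <<'E'
from h import *
from scipy.optimize import least_squares
def W(p,l):
    c,s=np.cos(p[2]),np.sin(p[2]);return np.array([p[0]+c*l[0]-s*l[1],p[1]+s*l[0]+c*l[1],l[2]])
obs=[('top',(.075,.1475,'z'),(240.5,215.7)),('top',(-.075,.1475,'z'),(248.3,247.5)),('top',(-.075,-.1475,'z'),(323.75,234.5)),
('top',(0,'s',.08),(264.25,216.75)),('side',(.075,.1475,'z'),(240.75,213.25)),('side',(-.075,.1475,'z'),(280,227)),('side',(0,'s',.08),(271.75,190.75)),
('top',(0,'h',.068),(300.75,211.25))]
def res(p,raw=False):
    r=[]
    for c,l,px in obs:
        l=[{'z':p[3],'s':p[4],'h':p[4]-.143}.get(v,v) for v in l]
        r.append(proj(c,W(p,l))-px)
    r=np.array(r); return r if raw else r.ravel()
f=least_squares(res,[.51,-.115,.23,.004,.0715],loss='soft_l1')
print(f.x,np.degrees(f.x[2]));print(np.round(res(f.x,True),1))
print('socket',W(f.x,(0,f.x[4],.08)),'floor',W(f.x,(0,f.x[4]-.143,.02)))
print('radish proj',proj('top',np.array([.519,-.1855,.147])))
E
python3 fit.py
```

```text
[ 0.50334821 -0.1175179   0.2387424   0.00358133  0.07057575] 13.678931842165444
[[ 0.1  0.8]
 [-0.4  0.4]
 [ 0.3 -0.1]
 [-0.3 -0.3]
 [-0.6  0.1]
 [ 0.3 -0.6]
 [-0.3 -1.6]
 [ 0.2  0.8]]
socket [ 0.48665839 -0.04894396  0.08      ] floor [ 0.52047516 -0.18788792  0.02      ]
radish proj [301.55596195 199.2076    ]
```

arm_command(
  targets=[
    {"x": 0,"y": 0.2,"z": 2,"yaw": 0},
    {"x": 0,"y": 0.2,"z": 4.5,"yaw": 0},
    {"x": 0,"y": 0.2,"z": 7,"yaw": 0},
    {"x": 0,"y": 0.2,"z": 8.8,"yaw": 0},
    {"x": 0,"y": 0.2,"z": 9.6,"yaw": 0},
    {"x": 0,"y": 0.2,"z": 10,"yaw": 0},
    {"x": 0,"y": 0.2,"z": 10.2,"yaw": 0},
    {"x": 0,"y": 0.2,"z": 10.2,"yaw": 0},
  ],
)

```text
time: 7.3
eef_pos: [0.5207, -0.1868, 0.0409]
eef_rot: [0.994, 0.113, 0.0, 0.0]
contact_force: [0.5, 0.4, -1.0]
finger_gap: 0.0339
grip_force: 25.2
```

arm_command(
  targets=[
    {"x": 0,"y": 0,"z": 0.1,"yaw": 0},
    {"x": 0,"y": 0,"z": 0.2,"yaw": 0},
    {"x": 0,"y": 0,"z": 0.3,"yaw": 0},
    {"x": 0,"y": 0,"z": 0.3,"yaw": 0},
  ],
)

```text
time: 7.7
eef_pos: [0.5203, -0.1868, 0.0373]
eef_rot: [0.994, 0.113, -0.0, 0.0]
contact_force: [-0.4, 0.6, 0.2]
finger_gap: 0.0341
grip_force: 25.2
```

arm_command(
  targets=[
    {"x": 0,"y": 0,"z": 0.1,"yaw": 0},
    {"x": 0,"y": 0,"z": 0.15,"yaw": 0},
    {"x": 0,"y": 0,"z": 0.15,"yaw": 0},
  ],
)

```text
time: 8.0
eef_pos: [0.5206, -0.1868, 0.0368]
eef_rot: [0.994, 0.113, 0.0, 0.0]
contact_force: [-1.4, 2.1, 13.8]
finger_gap: 0.0341
grip_force: 26.1
```

arm_command(
  targets=[
    {"x": 0,"y": 0,"z": 0,"yaw": 0},
    {"x": 0,"y": 0,"z": 0,"yaw": 0},
    {"x": 0,"y": 0,"z": 0,"yaw": 0},
    {"x": 0,"y": 0,"z": 0,"yaw": 0},
    {"x": 0,"y": 0,"z": 0,"yaw": 0},
  ],
  hand=-0.2,
)

```text
time: 8.5
eef_pos: [0.5203, -0.1868, 0.0357]
eef_rot: [0.994, 0.113, -0.0, -0.0]
contact_force: [-0.4, -1.2, -0.4]
finger_gap: 0.0512
grip_force: 0.0
```

arm_command(
  targets=[
    {"x": 0,"y": 0,"z": -1,"yaw": 0},
    {"x": 0,"y": 0,"z": -3,"yaw": 0},
    {"x": 0,"y": 0,"z": -6,"yaw": 0},
    {"x": 0,"y": 0,"z": -10,"yaw": 0},
    {"x": 0,"y": 0,"z": -14,"yaw": 0},
    {"x": 0,"y": 0,"z": -15,"yaw": 0},
  ],
)

```text
time: 9.1
eef_pos: [0.5214, -0.1873, 0.1905]
eef_rot: [0.994, 0.113, 0.003, 0.002]
contact_force: [-0.1, -0.3, -0.3]
finger_gap: 0.0514
grip_force: 0.0
```

```bash
cat > key.py <<'E'
from h import *
from scipy.optimize import minimize
# fit key pose by blue-mask match in both pictures, supersampled rendering
S=6
def box(x0,x1,y0,y1,z0,z1): return np.array([[x,y,z] for x in(x0,x1) for y in(y0,y1) for z in(z0,z1)])
th=np.linspace(0,2*np.pi,40,endpoint=False)
PARTS=[box(-.022,.022,-.008,.008,.006,.041),np.vstack([np.c_[.023*np.cos(th),.023*np.sin(th),0*th+z] for z in(0,.006)])]
def render(cam,x,y,z,a,roi,off=(0,0)):
    c0,r0,c1,r1=roi;im=np.zeros(((r1-r0)*S,(c1-c0)*S),np.uint8)
    R=np.array([[np.cos(a),-np.sin(a),0],[np.sin(a),np.cos(a),0],[0,0,1]])
    for P in PARTS:
        q=np.array([proj(cam,R@v+[x,y,z]) for v in P])+off
        q=((q-[c0,r0]+.5)*S).astype(np.float32)
        cv2.fillConvexPoly(im,cv2.convexHull(q).round().astype(np.int32),255)
    return cv2.resize(im,(c1-c0,r1-r0),interpolation=cv2.INTER_AREA)/255.
E
python3 - <<'E'
from key import *
local([.41,.245,.12])
t=robot.grab_frame('top');s=robot.grab_frame('side')
np.savez('f4.npz',t=t,s=s)
d=np.array([robot.outline_of('side','radish')[0]['score'] if robot.outline_of('side','radish') else 0]);
rt=robot.outline_of('top','radish');print('radish',[(round(o['score'],2),o['position'],o['mask'].sum()) for o in rt[:2]],proj('top',np.array([.52,-.187,.038])))
obs={}
for cam,img,roi in(('top',t,(174,222,200,250)),('side',s,(206,228,238,265))):
    h=cv2.cvtColor(img,cv2.COLOR_RGB2HSV)[roi[1]:roi[3],roi[0]:roi[2]].astype(float)
    i=img[roi[1]:roi[3],roi[0]:roi[2]].astype(float)
    m=((h[...,0]>98)&(h[...,0]<125)&(h[...,1]>120)).astype(float)
    obs[cam]=(m,roi);print(cam,m.sum())
a=[cv2.resize(x,None,fx=13,fy=13,interpolation=0) for x in(t[222:250,174:200],s[232:262,210:236])]
hh=max(x.shape[0] for x in a);a=[np.pad(x,((0,hh-x.shape[0]),(0,0),(0,0))) for x in a];save(np.hstack(a),'c5.png')
E
```

```text
t 9.1 pos [ 0.5214 -0.1873  0.1905] a 13.0 F [-0.1 -0.3 -0.3] gap 0.0514 grip 0.0
x -1.13 y -44.62 z 7.05 cm yaw None
radish [(0.57, [300.5, 215.7], np.int64(63))] [300.21119708 216.91097762]
top 0.0
side 207.0
```

View pics/c5.png

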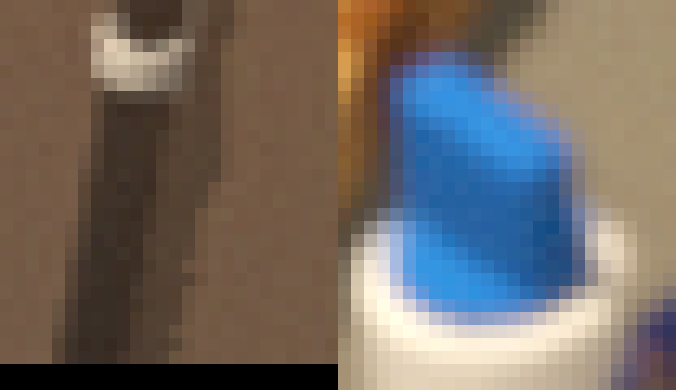

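Side crop shows the key cleanly, bar running from upper left to lower right; the radish is in the hopper. The arm hides the key in the top view, so I fit using the first top picture.

```bash
cat > kf.py <<'E'
from key import *
t=cv2.resize(cv2.imread('pics/t0.png')[:,:,::-1],(512,384),interpolation=cv2.INTER_AREA);s=np.load('f4.npz')['s']
def blue(img,roi):
    i=img[roi[1]:roi[3],roi[0]:roi[2]].astype(float)
    b=i[...,2]-i[...,0]; return np.clip((b+10)/80,0,1)   # soft blueness
O={'top':(174,222,196,246),'side':(206,230,234,258)}
M={'top':blue(t,O['top']),'side':blue(s,O['side'])}
M['top'][17:,10:]=0   # spoon rest
def cost(p,cams=('top','side')):
    e=0
    for c in cams:
        e+=((render(c,p[0],p[1],.030,p[2],O[c])-M[c])**2).sum()/(1 if c=='side' else 1)
    return e
for cams in(('side',),('top',),('top','side')):
    best=None
    for a in np.arange(0,np.pi,np.pi/8):
        r=minimize(cost,[.41,.245,a],args=(cams,),method='Nelder-Mead',options=dict(initial_simplex=[[.41,.245,a],[.42,.245,a],[.41,.255,a],[.41,.245,a+.3]],xatol=1e-4,maxiter=120))
        if best is None or r.fun<best.fun: best=r
    print(cams,best.x[:2].round(4),np.degrees(best.x[2])%180,best.fun)
E
python3 kf.py
```

```text
Traceback (most recent call last):
  File "kf.py", line 17, in <module>
    r=minimize(cost,[.41,.245,a],args=(cams,),method='Nelder-Mead',options=dict(initial_simplex=[[.41,.245,a],[.42,.245,a],[.41,.255,a],[.41,.245,a+.3]],xatol=1e-4,maxiter=120))
  File "kf.py", line 12, in cost
    e+=((render(c,p[0],p[1],.030,p[2],O[c])-M[c])**2).sum()/(1 if c=='side' else 1)
         ~~~~~~^^^^^^^^^^^^^^^^^^^^^^^^^^^^
  File "key.py", line 12, in render
    q=np.array([proj(cam,R@v+[x,y,z]) for v in P])+off
                ~~~~^^^^^^^^^^^^^^^^^
  File "h.py", line 12, in proj
    p=robot.camera_params(cam);c=np.array(p['R'])@X+p['t'];return np.array([p['fx']*c[0]/c[2]+p['cx'],p['fy']*c[1]/c[2]+p['cy']])
ValueError: time passes only in moves, steps and waits
```

```bash
python3 - <<'E'
s=open('h.py').read().replace("robot.camera_params(cam)","cp(cam)").replace("def save","import functools\n@functools.cache\ndef cp(c): return robot.camera_params(c)\ndef save",1)
open('h.py','w').write(s)
E
time timeout 400 python3 kf.py
```

```text
('side',) [0.4107 0.2421] 171.5199939239057 14.073047265474816
('top',) [0.4109 0.2431] 8.325371728184763 56.83389940167244
('top', 'side') [0.4105 0.2428] 173.38604628652274 76.33153144223375
real	0m1.582s
user	0m2.117s
sys	0m0.056s
```

```bash
cat > slot.py <<'E'
from h import *
from scipy.optimize import minimize
import sys
S=8
def rend(cam,x,y,a,roi,z=.08):
    c0,r0,c1,r1=roi;im=np.zeros(((r1-r0)*S,(c1-c0)*S),np.float32)
    R=np.array([[np.cos(a),-np.sin(a)],[np.sin(a),np.cos(a)]])
    def P(pts,v):
        q=np.array([proj(cam,np.r_[R@p+[x,y],z]) for p in pts]);cv2.fillConvexPoly(im,((q-[c0,r0]+.5)*S).round().astype(np.int32),v)
    r=lambda u,w:np.array([[-u,-w],[u,-w],[u,w],[-u,w]])
    P(r(.0205,.0205),1.);P(r(.0165,.00475),.2);P(r(.00475,.0165),.2)
    return cv2.resize(im,(c1-c0,r1-r0),interpolation=cv2.INTER_AREA)
def run(files):
  for f,cam in files:
    I=cv2.cvtColor(np.load(f)[cam[0]],cv2.COLOR_RGB2GRAY).astype(float)
    c=proj(cam,np.array([.485,-.048,.08])).round().astype(int);w=(8,7) if cam=='top' else (8,5)
    roi=(c[0]-w[0],c[1]-w[1],c[0]+w[0]+1,c[1]+w[1]+1);J=I[roi[1]:roi[3],roi[0]:roi[2]]
    def cost(p):
        m=rend(cam,p[0],p[1],p[2],roi);W=m>0.02
        if W.sum()<20:return 1
        return -np.corrcoef(m[W],J[W])[0,1]*.7-.3*np.corrcoef(m.ravel(),J.ravel())[0,1]
    out=[]
    for a in np.radians(np.arange(-35,60,10)):
        r=minimize(cost,[.485,-.048,a],method='Nelder-Mead',options=dict(initial_simplex=[[.485,-.048,a],[.491,-.048,a],[.485,-.042,a],[.485,-.048,a+.2]],xatol=1e-4,maxiter=100))
        out.append((r.fun.round(3),r.x[:2].round(4).tolist(),round(np.degrees(r.x[2])%90,1)))
    out.sort();print(f,cam,out[:3])
if __name__=='__main__':
  run([('f3.npz','top'),('f4.npz','top'),('f3.npz','side'),('f4.npz','side'),('f2.npz','top')])
  q=robot.read_state()['qpos'];print(q)
E
python3 slot.py
```

```text
f3.npz top [(np.float64(-0.835), [0.4863, -0.0458], np.float64(18.1)), (np.float64(-0.835), [0.4864, -0.0457], np.float64(17.2)), (np.float64(-0.834), [0.486, -0.0457], np.float64(18.5))]
f4.npz top [(np.float64(-0.837), [0.4862, -0.0458], np.float64(18.1)), (np.float64(-0.837), [0.4862, -0.0458], np.float64(18.1)), (np.float64(-0.837), [0.4864, -0.0457], np.float64(17.4))]
f3.npz side [(np.float64(-0.839), [0.4828, -0.0428], np.float64(17.7)), (np.float64(-0.836), [0.4827, -0.0429], np.float64(17.8)), (np.float64(-0.835), [0.4829, -0.0428], np.float64(18.3))]
f4.npz side [(np.float64(-0.844), [0.4835, -0.0431], np.float64(20.0)), (np.float64(-0.84), [0.483, -0.0428], np.float64(18.2)), (np.float64(-0.84), [0.4834, -0.0431], np.float64(19.9))]
f2.npz top [(np.float64(-0.584), [0.4861, -0.0467], np.float64(17.7)), (np.float64(-0.584), [0.4861, -0.0467], np.float64(17.7)), (np.float64(-0.583), [0.4862, -0.0466], np.float64(17.6))]
[-4.64142857e-01  4.56921690e-01  1.80267430e+00 -1.26442709e-04
  8.84003374e-01  8.79950499e-01]
```

Run:
```python
from h import *
for p in((172,217),(172,228),(265,198),(180,226)): print(p,atz('top',p,.046),atz('top',p,0))
c=atz('side',(200+(290-288)/4,160+360/4),.046);d=atz('side',(200+(478-288)/4,160+95/4),.046);print(c,d)
n=np.array([d[1]-c[1],c[0]-d[0]]);n/=np.hypot(*n);print('dist',(np.array([.4107,.2425])-c[:2])@n,n)
local([.4107,.2425,.13],-8.5)
```

```text
(172, 217) [0.49951096 0.30139931 0.046     ] [0.53365266 0.31294856 0.        ]
(172, 228) [0.44830013 0.29399645 0.046     ] [0.48087889 0.30531978 0.        ]
(265, 198) [ 0.60274022 -0.05012812  0.046     ] [ 0.64003247 -0.04930743  0.        ]
(180, 226) [0.45834832 0.26528358 0.046     ] [0.49123374 0.2757306  0.        ]
[0.43806692 0.28972058 0.046     ] [ 0.61488203 -0.06455339  0.046     ]
dist 0.04557358273371849 [-0.89475213 -0.44656313]
t 9.35 pos [ 0.5198 -0.1865  0.1846] a 13.0 F [0.7 0.  0.2] gap 0.0509 grip 0.0
x -0.98 y -44.26 z 5.46 cm yaw 21.493722610644475
```

arm_command(
  targets=[
    {"x": -0.1,"y": -4.5,"z": 0,"yaw": 3},
    {"x": -0.2,"y": -9,"z": 0,"yaw": 6},
    {"x": -0.3,"y": -13.5,"z": 0,"yaw": 9},
    {"x": -0.4,"y": -18,"z": 0,"yaw": 12},
    {"x": -0.5,"y": -22.5,"z": 0,"yaw": 15},
    {"x": -0.6,"y": -27,"z": 0,"yaw": 18},
    {"x": -0.7,"y": -31.5,"z": 0,"yaw": 21.5},
    {"x": -0.8,"y": -36,"z": 0,"yaw": 21.5},
  ],
  hand=0.1,
)

```text
time: 10.15
eef_pos: [0.4304, 0.1637, 0.1845]
eef_rot: [0.997, -0.075, -0.001, 0.0]
contact_force: [0.5, 0.2, 0.5]
finger_gap: 0.0383
grip_force: 0.0
```

Run:
```python
from h import *
local([.4107,.2425,.13],-8.5)
```

```text
t 10.15 pos [0.4304 0.1637 0.1845] a -8.6 F [0.5 0.2 0.5] gap 0.0383 grip 0.0
x -3.13 y -7.50 z 5.45 cm yaw -0.14107974883866525
```

arm_command(
  targets=[
    {"x": -1.6,"y": -3.8,"z": 2,"yaw": 0},
    {"x": -3.1,"y": -7.5,"z": 5.5,"yaw": 0},
    {"x": -3.1,"y": -7.5,"z": 8,"yaw": 0},
    {"x": -3.1,"y": -7.5,"z": 10,"yaw": 0},
    {"x": -3.1,"y": -7.5,"z": 11.5,"yaw": 0},
    {"x": -3.1,"y": -7.5,"z": 12.7,"yaw": 0},
    {"x": -3.1,"y": -7.5,"z": 13.4,"yaw": 0},
    {"x": -3.1,"y": -7.5,"z": 13.4,"yaw": 0},
  ],
)

```text
time: 10.95
eef_pos: [0.4117, 0.2407, 0.0508]
eef_rot: [0.997, -0.074, -0.001, 0.0]
contact_force: [0.3, 0.0, 0.9]
finger_gap: 0.0386
grip_force: 0.0
```

Run:
```python
from h import *
local([.4107,.2425,.05],-8.5)
```

```text
t 10.95 pos [0.4117 0.2407 0.0508] a -8.5 F [0.3 0.  0.9] gap 0.0386 grip 0.0
x -0.13 y -0.17 z 0.08 cm yaw -0.018607933169413116
```

arm_command(
  targets=[
    {"x": -0.1,"y": -0.15,"z": 0,"yaw": 0},
    {"x": -0.1,"y": -0.15,"z": 0,"yaw": 0},
  ],
)

```text
time: 11.15
eef_pos: [0.4115, 0.2427, 0.0523]
eef_rot: [0.997, -0.074, 0.0, -0.0]
contact_force: [-0.1, -0.1, -0.5]
finger_gap: 0.0385
grip_force: 0.0
```

arm_command(
  targets=[
    {"x": 0,"y": 0,"z": 0,"yaw": 0},
    {"x": 0,"y": 0,"z": 0,"yaw": 0},
    {"x": 0,"y": 0,"z": 0,"yaw": 0},
    {"x": 0,"y": 0,"z": 0,"yaw": 0},
    {"x": 0,"y": 0,"z": 0,"yaw": 0},
  ],
  hand=1,
  grip_force=70,
)

```text
time: 11.65
eef_pos: [0.4115, 0.2426, 0.0524]
eef_rot: [0.997, -0.074, 0.0, -0.0]
contact_force: [-0.8, -0.5, 7.4]
finger_gap: 0.0152
grip_force: 68.2
```

Run:
```python
from h import *
local([.4107,.2425,.05],-8.5)
print(robot.read_state()['torque'])
```

```text
t 11.65 pos [0.4115 0.2426 0.0524] a -8.5 F [-0.8 -0.5  7.4] gap 0.0152 grip 68.23370575904846
x -0.07 y 0.02 z 0.24 cm yaw -0.007742158267779686
[-0.04106134  0.15367137 -0.00023393]
```

arm_command(
  targets=[
    {"x": 0,"y": 0,"z": -2,"yaw": 0},
    {"x": 0,"y": 0,"z": -5,"yaw": 0},
    {"x": 0,"y": 0,"z": -8,"yaw": 0},
    {"x": 0,"y": 0,"z": -11,"yaw": 0},
    {"x": 0,"y": 0,"z": -12,"yaw": 0},
    {"x": 0,"y": 0,"z": -12,"yaw": 0},
  ],
)

```text
time: 12.25
eef_pos: [0.4116, 0.2427, 0.1728]
eef_rot: [0.997, -0.074, 0.001, -0.001]
contact_force: [-0.0, -0.1, -1.1]
finger_gap: 0.0147
grip_force: 68.3
```

Run:
```python
from h import *
local([.4858,-.0453,.16],18)
```

```text
t 12.25 pos [0.4116 0.2427 0.1728] a -8.5 F [-0.  -0.1 -1.1] gap 0.0147 grip 68.30503106117249
x 11.60 y 27.39 z 1.28 cm yaw -26.506218621321665
```

arm_command(
  targets=[
    {"x": 1.6,"y": 3.9,"z": 0,"yaw": -4},
    {"x": 3.3,"y": 7.8,"z": 0,"yaw": -8},
    {"x": 5.0,"y": 11.7,"z": 0,"yaw": -12},
    {"x": 6.6,"y": 15.6,"z": 0,"yaw": -16},
    {"x": 8.3,"y": 19.5,"z": 0,"yaw": -20},
    {"x": 9.9,"y": 23.5,"z": 0,"yaw": -24},
    {"x": 11.6,"y": 27.4,"z": 0.5,"yaw": -26.5},
    {"x": 11.6,"y": 27.4,"z": 1,"yaw": -26.5},
  ],
)

```text
time: 13.05
eef_pos: [0.4863, -0.0495, 0.1601]
eef_rot: [0.988, 0.155, -0.0, 0.0]
contact_force: [-1.1, 0.7, -1.3]
finger_gap: 0.0151
grip_force: 68.7
```

arm_command(
  targets=[
    {"x": 0,"y": 0,"z": 0,"yaw": 0},
    {"x": 0,"y": 0,"z": 0,"yaw": 0},
  ],
)

```text
time: 13.25
eef_pos: [0.4848, -0.0448, 0.1608]
eef_rot: [0.988, 0.156, -0.001, -0.0]
contact_force: [-0.3, -0.2, -0.8]
finger_gap: 0.015
grip_force: 68.7
```

```bash
cat > look.py <<'E'
from h import *
import sys
local([.4858,-.0453,.13],18)
t=robot.grab_frame('top');s=robot.grab_frame('side')
np.savez(sys.argv[1]+'.npz',t=t,s=s)
for c in('top','side'):
    print(c,[(round(o['score'],2),np.round(o['position'],1).tolist(),int(o['mask'].sum())) for n in('drive_key','socket') for o in robot.outline_of(c,n)[:1]])
b=[cv2.resize(i,None,fx=8,fy=8,interpolation=2) for i in (t[185:240,240:290],s[150:205,245:295])]
save(np.hstack(b),sys.argv[1]+'.png')
E
python3 look.py f5
```

```text
t 13.25 pos [ 0.4848 -0.0448  0.1608] a 18.0 F [-0.3 -0.2 -0.8] gap 0.015 grip 68.70941162109375
x 0.08 y 0.08 z 3.08 cm yaw -0.006696963835192804
top [(0.39, [262.1, 207.8], 129), (0.65, [262.8, 217.7], 95)]
side [(0.67, [272.0, 171.7], 114)]
```

View pics/f5.png

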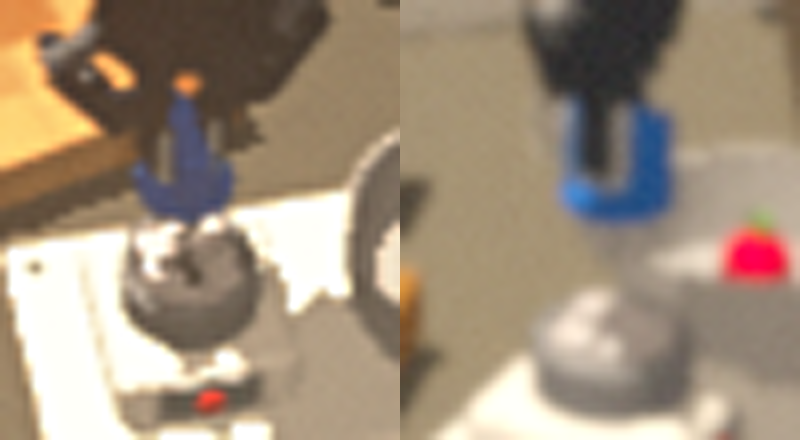

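Key held upright just over the coupling (flange centre near (263,208) top, (272.3,173) side), and the radish lies in the hopper. Check the alignment in each camera.

```bash
cat > kpos.py <<'E'
from key import *
import sys
def kfit(f,z,a,xy):
    d=np.load(f);out={}
    for cam in('top','side'):
        p=proj(cam,np.array([*xy,z+.005])).round().astype(int);roi=(p[0]-10,p[1]-12,p[0]+11,p[1]+7)
        i=d[cam[0]][roi[1]:roi[3],roi[0]:roi[2]].astype(float);lo,hi=(15,55) if cam=='top' else(0,80)
        b=i[...,2]-i[...,0];m=np.clip((b-lo)/(hi-lo)+.0,0,1)
        # flange only rows matter: cost on flange + bar minus finger: weight by model flange
        def cost(q):
            M=np.zeros_like(m);
            im=np.zeros(((roi[3]-roi[1])*S,(roi[2]-roi[0])*S),np.uint8)
            P=PARTS[1]+[q[0],q[1],z];pp=np.array([proj(cam,v) for v in P]);pp=((pp-[roi[0],roi[1]]+.5)*S).astype(np.float32)
            cv2.fillConvexPoly(im,cv2.convexHull(pp).round().astype(np.int32),255)
            k=cv2.resize(im,m.shape[::-1],interpolation=cv2.INTER_AREA)/255.
            cy=int(round(proj(cam,np.array([q[0],q[1],z+.006]))[1]-roi[1]))
            return ((k-m)[cy:]**2).sum()
        r=minimize(cost,xy,method='Nelder-Mead',options=dict(initial_simplex=[xy,[xy[0]+.005,xy[1]],[xy[0],xy[1]+.005]],xatol=1e-4))
        print(cam,r.x.round(4),round(r.fun,2))
kfit('f5.npz',.1384,0,[.4848,-.0448])
E
python3 kpos.py
python3 - <<'E'
from h import *
print(proj('top',np.array([.4848-.0008,-.045,.1384])),proj('side',np.array([.4848-.0008,-.045,.1384])))
print(proj('top',np.array([.485,-.0455,.077])),proj('side',np.array([.485,-.0455,.077])))
E
```

```text
top [ 0.4877 -0.044 ] 43.36
side [ 0.4833 -0.0437] 5.41
[262.81798241 207.34161859] [271.54601136 173.96644547]
[262.96312389 217.27306504] [271.05588656 190.45807804]
```

arm_command(
  targets=[
    {"x": 0.1,"y": 0.05,"z": 1.5,"yaw": 0},
    {"x": 0.1,"y": 0.05,"z": 2.8,"yaw": 0},
    {"x": 0.1,"y": 0.05,"z": 3.3,"yaw": 0},
    {"x": 0.1,"y": 0.05,"z": 3.5,"yaw": 0},
    {"x": 0.1,"y": 0.05,"z": 3.6,"yaw": 0},
    {"x": 0.1,"y": 0.05,"z": 3.7,"yaw": 0},
    {"x": 0.1,"y": 0.05,"z": 3.7,"yaw": 0},
  ],
)

```text
time: 14.25
eef_pos: [0.4867, -0.0458, 0.1251]
eef_rot: [0.988, 0.156, 0.0, 0.0]
contact_force: [-0.4, 0.4, -1.2]
finger_gap: 0.0151
grip_force: 68.7
```

Run:
```python
from h import *
local([.4858,-.0453,.1024],18)
print(robot.read_state()['torque'])
```

```text
t 14.25 pos [ 0.4867 -0.0458  0.1251] a 18.0 F [-0.4  0.4 -1.2] gap 0.0151 grip 68.71818780899048
x -0.07 y -0.07 z 2.27 cm yaw -0.00769553433283221
[-0.01777412  0.02744357  0.00323217]
```

No contact yet; continue down slowly, watching the force.

arm_command(
  targets=[
    {"x": -0.05,"y": 0,"z": 0.1,"yaw": 0},
    {"x": -0.05,"y": 0,"z": 0.2,"yaw": 0},
    {"x": -0.05,"y": 0,"z": 0.3,"yaw": 0},
    {"x": -0.05,"y": 0,"z": 0.4,"yaw": 0},
    {"x": -0.05,"y": 0,"z": 0.4,"yaw": 0},
  ],
)

```text
time: 14.75
eef_pos: [0.4865, -0.046, 0.1208]
eef_rot: [0.988, 0.156, 0.0, 0.0]
contact_force: [4.1, 0.1, -2.0]
finger_gap: 0.0149
grip_force: 68.7
```

arm_command(
  targets=[
    {"x": 0.1,"y": 0,"z": 0.1,"yaw": 0},
    {"x": 0.1,"y": 0,"z": 0.2,"yaw": 0},
    {"x": 0.1,"y": 0,"z": 0.3,"yaw": 0},
    {"x": 0.1,"y": 0,"z": 0.4,"yaw": 0},
    {"x": 0.1,"y": 0,"z": 0.4,"yaw": 0},
  ],
)

```text
time: 15.25
eef_pos: [0.487, -0.0457, 0.1166]
eef_rot: [0.988, 0.156, -0.0, 0.0]
contact_force: [1.9, -3.2, -2.5]
finger_gap: 0.0152
grip_force: 68.5
```

Run:
```python
from h import *
local([.4868,-.0458,.1024],18)
print(robot.read_state()['torque'])
```

```text
t 15.25 pos [ 0.487  -0.0457  0.1166] a 18.0 F [ 1.9 -3.2 -2.5] gap 0.0152 grip 68.48980665206909
x -0.02 y 0.00 z 1.42 cm yaw -0.0014891121852826927
[-0.7085308  -0.16865278  0.08762455]
```

arm_command(
  targets=[
    {"x": 0.03,"y": 0.05,"z": 0.2,"yaw": 0},
    {"x": 0.03,"y": 0.05,"z": 0.4,"yaw": 0},
    {"x": 0.03,"y": 0.05,"z": 0.6,"yaw": 0},
    {"x": 0.03,"y": 0.05,"z": 0.8,"yaw": 0},
    {"x": 0.03,"y": 0.05,"z": 1.0,"yaw": 0},
    {"x": 0.03,"y": 0.05,"z": 1.2,"yaw": 0},
    {"x": 0.03,"y": 0.05,"z": 1.2,"yaw": 0},
  ],
)

```text
time: 15.95
eef_pos: [0.4874, -0.0459, 0.1048]
eef_rot: [0.988, 0.156, -0.0, -0.0]
contact_force: [-2.3, 0.4, 6.2]
finger_gap: 0.0146
grip_force: 69.8
```

arm_command(
  targets=[
    {"x": 0,"y": 0,"z": 0.1,"yaw": 0},
    {"x": 0,"y": 0,"z": 0.2,"yaw": 0},
    {"x": 0,"y": 0,"z": 0.3,"yaw": 0},
    {"x": 0,"y": 0,"z": 0.3,"yaw": 0},
  ],
)

```text
time: 16.35
eef_pos: [0.4874, -0.0459, 0.1024]
eef_rot: [0.988, 0.156, 0.0, 0.0]
contact_force: [-3.2, 2.1, 11.7]
finger_gap: 0.0151
grip_force: 70.7
```

arm_command(
  targets=[
    {"x": 0,"y": 0,"z": 0.05,"yaw": 0},
    {"x": 0,"y": 0,"z": 0.1,"yaw": 0},
    {"x": 0,"y": 0,"z": 0.15,"yaw": 0},
    {"x": 0,"y": 0,"z": 0.15,"yaw": 0},
  ],
)

```text
time: 16.75
eef_pos: [0.4875, -0.0459, 0.1022]
eef_rot: [0.988, 0.156, 0.001, 0.0]
contact_force: [-9.1, 1.7, 33.4]
finger_gap: 0.0149
grip_force: 74.1
```

arm_command(
  targets=[
    {"x": -0.03,"y": 0,"z": -0.05,"yaw": 0},
    {"x": -0.03,"y": 0,"z": -0.05,"yaw": 0},
    {"x": -0.03,"y": 0,"z": -0.05,"yaw": 0},
  ],
)

```text
time: 17.05
eef_pos: [0.4874, -0.0459, 0.1022]
eef_rot: [0.988, 0.156, 0.001, 0.0]
contact_force: [-4.7, 3.7, 26.0]
finger_gap: 0.0154
grip_force: 72.5
```

```bash
python3 look.py f6; python3 -c "
from h import *
print([ (round(o['score'],2),o['position']) for o in robot.outline_of('side','radish')[:1]])"
```

```text
t 17.05 pos [ 0.4874 -0.0459  0.1022] a 18.0 F [-4.7  3.7 26. ] gap 0.0154 grip 72.47772932052612
x -0.13 y -0.11 z -2.78 cm yaw -0.004046171658011133
top [(0.5, [263.8, 220.4], 107), (0.51, [299.9, 214.6], 55)]
side [(0.66, [273.7, 188.5], 114)]
[(0.46, [290.8, 182.8])]
```

View pics/f6.png

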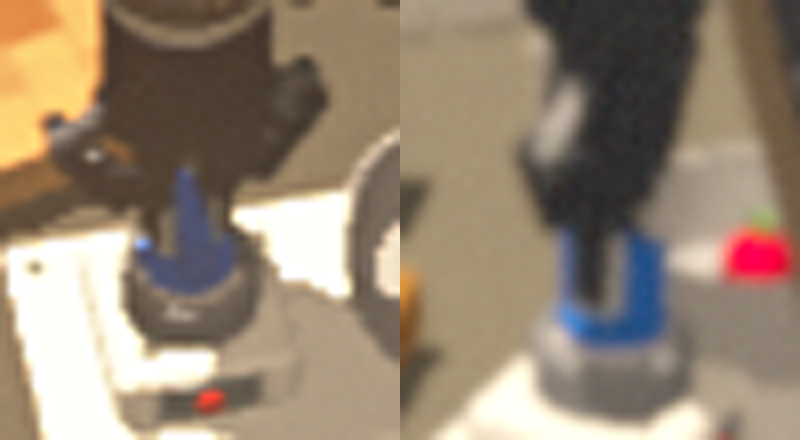

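The key's flange sits flush on the coupling (side ≈ (272,193)), pressed with 26 N, and the radish lies in the hopper. Handing in.

```bash
python3 -c "
from h import *
print(robot.close_job())"
```

```text
the job is handed in; nothing more can be done
None
```

The radish is let go on the hopper floor, and the key is flush on the coupling, still gripped and pressed with about 26 N. I handed the job in at about 17 s; the hand-in returned no verdict.

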